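# Pack and hold a sample tube in its cradle

## Robot

A 6-joint arm with a two-finger parallel gripper is mounted at the origin on the work surface. World frame = base frame: x ahead of the robot, y to its left, z up, the work surface at z = 0. Lengths are in m, angles in degrees, forces in N, time in s.
With the tool pointing down it reaches from about 0.325 to 0.75 m from the base axis. Payload 7.6 kg.
Tool frame: the origin (TCP) lies midway between the tips of the shut fingers; the grasp point (between the pads) lies behind it (robot.pinch_z is the z of the grasp point in the tool frame, in m); z points along the fingers, y is the line along which they close (so a half turn about z gives the same grasp; the last joint's range is limited). The gripper opens to 85 mm and grips with 20 to 120 N. Pads are 22 mm wide; open, the fingers measure 114 mm over their backs; the gripper's body (76 mm by 85 mm) begins 54 mm behind the grasp point. The pads swing forward as they close: fully open they stand 13 mm farther back than shut.
Start: joints at [64.039, 2.991, 80.254, -0, 96.75, -4.028], TCP at [0.196, 0.487, 0.199] pointing down, gripper open.
Joint ranges: [-166.34, 166.34], [-52.06, 124.39], [6.96, 135.62], [-60.46, 240.46], [14.63, 156.25], [-167.68, 167.68]. Speed limits (degrees/s): [147.25, 147.25, 172.46, 180, 180, 180].

## Interface

Orientations are given as a 3x3 rotation matrix whose columns are the frame's x, y, z axes.
In Python, from station import robot, read_camera, get_calibration gives the robot as it stands.
- The arm moves only by the shell command python3 -m handwheel 'ROWS' [OPENING] [FORCE]. ROWS is a JSON object whose one key "plan" holds a list of rows, each a list of 2 entries, a list of its own where there are three numbers: the shift along the world's x, y, z in m, then the turn about the world's z in rad. A call has 1 to 8 rows; each row is the pose to reach, as a shift and turn from the pose commanded when the call began; what a row does not reach only later rows make up. A row lasts 1/12 s, in which the tool goes at most 41.7 mm and 7.16 degrees, less where a joint would pass 70% of its speed; a pose out of reach is approached as far as the arm can. A call with a gripper value outside its range is refused whole. OPENING is the finger opening in m, from 0 to 0.0854, set as the call begins (- or left out, the last holds). The fingers move at their own pace and stop on an object; FORCE is the grip in N (left out, the last holds). Time passes only in rows, so rows that repeat a pose let the fingers close. It gives the time, the measured TCP pose, the force, the opening and the grip force at its end, in the units of the state.
- robot.get_obs(): the state, without advancing time (a new reading comes with each control period).
- read_camera(name): name is "scene" or "side" or "wrist"; returns (picture, depth): 480x640x3 uint8, red, green, blue; 480x640 float32, m along the optical axis (not along the pixel's ray), 0 where there is no reading.
- get_calibration(name): a dict with "intrinsics" (3x3 intrinsics, pixels), "R" (3x3) and "t" (3): a world point X has camera coordinates R X + t. Camera axes: x right, y down, z forward; pixel columns grow to the right and rows downward; lengths in m; the calibration is good to about 2 mm. A picture is of the moment at which its call begins: read the wrist's pose just before it. get_calibration takes no time and is no camera call; for the wrist camera it gives the pose at the moment of the call.
- robot.hand_in(): hands the job in; it is judged then, once.
The state is a dict: "time_s": time; "qpos": joint angles; "dq": joint speeds; "joint_efforts": joint torques, N m; "ee_pos": TCP position; "ee_rot": TCP orientation; "ft_force": force on the tool from outside, world axes, zero at the start; "torque": the same for the moment, N m; "grip_width": opening from 0.0 (shut) to 1.0 (fully open); "gripper_force": force on a finger pad.
Only numpy, scipy, OpenCV 4.12 (cv2) and the standard library are available. Lean on these libraries where they do the work, as an engineer would, in place of code of your own. Each camera call takes 0.05 s, during which the arm holds its last target. There are 200 camera calls.

## Task

The capped sample tube lies loose against the red stop in the aluminium cradle: take blue spacers from the rack and stand them upright, one by one, in the channel between the tube and the sprung pad, until sliding the red-handled pusher against them makes the pad bear on the packed stack with its face alongside the green strips, and finish while still holding the pusher there with a light push of about 7 N. Be gentle: never load the tube with more than 25 N and do not touch it with the robot. Use no more spacers than bring the pad face to the green, leave the others standing in the rack and the rest of the bench alone.

Things in the scene. Friction and masses are not known exactly. Their poses are not given: they have to be found in the camera images.
- cradle: Fixed aluminium cradle, base 85 x 340 x 12 mm; origin at the centre of its underside, z up, y along its channel. The channel is open on top, 45 mm wide, its floor 12 mm above the underside, its side walls 8 mm thick with their tops 30 mm above the underside. The stop is towards -y, the pusher towards +y. Green strips on both wall tops run from y = +16 to y = +34 mm.
- stop: Red stop block 44 x 20 x 50 mm, fixed on the channel floor at a place that differs from job to job; its origin is on the channel floor in the middle of the face (y = 0) that the tube rests against.
- tube: Grey capped sample tube with yellow square end caps 32 mm wide and high, 110 mm long, 150 to 310 g, loose in the channel, lying along y with one end on the stop. Origin: underside, at the end on the stop. Leave it where it lies.
- tube_face (a point): Centre of the tube's other end face, 110 mm from its origin, which looks at the pad (+y).
- pusher: Steel carriage (40 mm long, top 42 mm up) with upright red handle 28 wide (x) x 22 (y) mm, top 100 mm up; slides along the channel, about 1 N friction, not locking. Axes as the cradle's; origin under the handle, on the plane of the cradle's underside. Starts at cradle y = +110 to +120 mm (+120: fully back) and slides from there towards the stop, to y = +48 mm at most.
- pusher_grip (a point): Middle of the handle at gripping height, 85 mm above the cradle's underside (15 mm below the handle's top).
- pad: Upright steel pad plate 42 x 8 x 50 mm on a spring ahead of the carriage. At rest its face is 45 mm ahead (-y) of the pusher's origin; pressed, it springs back towards the handle up to 14 mm, 0.9 N for each mm, so the distance tells the push (7 N is about 8 mm). Its top is 64 mm above the cradle's underside. Its origin coincides with the pusher's when not pressed.
- pad_face (a point): Centre of the pad's face that presses on the spacers.
- rack: Fixed wooden spacer rack 64 x 138 x 24 mm; origin at the centre of its underside, y along the row. Four slots along y at -45, -15, +15 and +45 mm, floor 8 mm above the underside, each 17 mm (y) by 46 mm (x), 16 mm deep.
- spacer0: Loose blue plastic spacer plate with a white band, 40 wide (x) x 14 thick (y) x 60 high (z) mm, about 60 g, standing upright in a rack slot, 44 mm of it above the rack. Origin: centre of its underside, z up. All four are alike.
- spacer1: Loose blue plastic spacer plate with a white band, 40 wide (x) x 14 thick (y) x 60 high (z) mm, about 60 g, standing upright in a rack slot, 44 mm of it above the rack. Origin: centre of its underside, z up. All four are alike.
- spacer2: Loose blue plastic spacer plate with a white band, 40 wide (x) x 14 thick (y) x 60 high (z) mm, about 60 g, standing upright in a rack slot, 44 mm of it above the rack. Origin: centre of its underside, z up. All four are alike.
- spacer3: Loose blue plastic spacer plate with a white band, 40 wide (x) x 14 thick (y) x 60 high (z) mm, about 60 g, standing upright in a rack slot, 44 mm of it above the rack. Origin: centre of its underside, z up. All four are alike.
- mortar: Loose bystander, leave alone. Blue-grey mortar bowl, 124 mm across, 65 mm high.
- tub_a: Loose bystander, leave alone. Lidded brown sample tub, 72 mm across, 45 mm high.
- tub_b: Loose bystander, leave alone. Lidded brown sample tub, 72 mm across, 45 mm high.
- tub_c: Loose bystander, leave alone. Lidded brown sample tub, 72 mm across, 45 mm high.
- cup: Loose bystander, leave alone. Empty white cup, 72 mm across, 45 mm high.
- spare_tube: Loose bystander, leave alone. Longer grey tube with yellow caps, 160 mm long, lying on the bench.
- spoon: Loose bystander, leave alone. Spoon, lying on the bench; origin under it.
Mind the look-alikes: they are no part of the job. What is shaped like the spacer0 but orange is not meant.

How it is judged (in metres and radians):
At the end, for the whole second after the job is handed in: Robot pushing the pusher: pad face by the green strips (2 mm over allowed), its spring in by 3 to 12 mm, pressing spacers, tube and stop together; tube within 4 mm of its place; each spacer upright (0.12 rad) in the channel, within 5 mm of its middle, or standing in the rack (y of pad_face in the frame of cradle between 0.014 and 0.036 m and y of pad_face in the frame of pusher between -0.042 and -0.033 m and (contact force between pad and spacer0 above 2 N or contact force between pad and spacer1 above 2 N or contact force between pad and spacer2 above 2 N or contact force between pad and spacer3 above 2 N) and (contact force between tube and spacer0 above 2 N or contact force between tube and spacer1 above 2 N or contact force between tube and spacer2 above 2 N or contact force between tube and spacer3 above 2 N) and contact force between tube and stop above 1.5 N and contact force between any of the fingers, the arm and pusher above 1.5 N and ((x of spacer0 in the frame of cradle between -0.005 and 0.005 m and y of spacer0 in the frame of cradle between -0.03 and 0.04 m and z of spacer0 in the frame of cradle between 0.009 and 0.017 m and angle between spacer0's own z axis and vertical below 0.12 rad) or (x of spacer0 in the frame of rack between -0.01 and 0.01 m and y of spacer0 in the frame of rack between -0.07 and 0.07 m and z of spacer0 in the frame of rack between 0.004 and 0.013 m and angle between spacer0's own z axis and vertical below 0.2 rad)) and ((x of spacer1 in the frame of cradle between -0.005 and 0.005 m and y of spacer1 in the frame of cradle between -0.03 and 0.04 m and z of spacer1 in the frame of cradle between 0.009 and 0.017 m and angle between spacer1's own z axis and vertical below 0.12 rad) or (x of spacer1 in the frame of rack between -0.01 and 0.01 m and y of spacer1 in the frame of rack between -0.07 and 0.07 m and z of spacer1 in the frame of rack between 0.004 and 0.013 m and angle between spacer1's own z axis and vertical below 0.2 rad)) and ((x of spacer2 in the frame of cradle between -0.005 and 0.005 m and y of spacer2 in the frame of cradle between -0.03 and 0.04 m and z of spacer2 in the frame of cradle between 0.009 and 0.017 m and angle between spacer2's own z axis and vertical below 0.12 rad) or (x of spacer2 in the frame of rack between -0.01 and 0.01 m and y of spacer2 in the frame of rack between -0.07 and 0.07 m and z of spacer2 in the frame of rack between 0.004 and 0.013 m and angle between spacer2's own z axis and vertical below 0.2 rad)) and ((x of spacer3 in the frame of cradle between -0.005 and 0.005 m and y of spacer3 in the frame of cradle between -0.03 and 0.04 m and z of spacer3 in the frame of cradle between 0.009 and 0.017 m and angle between spacer3's own z axis and vertical below 0.12 rad) or (x of spacer3 in the frame of rack between -0.01 and 0.01 m and y of spacer3 in the frame of rack between -0.07 and 0.07 m and z of spacer3 in the frame of rack between 0.004 and 0.013 m and angle between spacer3's own z axis and vertical below 0.2 rad)) and y of tube in the frame of stop between -0.004 and 0.004 m and z of tube in the frame of cradle between 0.009 and 0.017 m); the arm keeps its last pose, push and grip.
It fails at once if the tube is pressed with more than 25 N (contact force between tube and spacer0 above 25 N or contact force between tube and spacer1 above 25 N or contact force between tube and spacer2 above 25 N or contact force between tube and spacer3 above 25 N or contact force between tube and pad above 25 N).
It fails at once if the robot touches the tube (contact force between the arm and tube above 2 N).
It fails at once if the fingers touch the tube (contact force between the fingers and tube above 2 N).
It fails at once if a bystander is moved by more than 30 mm (distance of any of mortar, tub_a, tub_b, tub_c, cup, spare_tube, spoon from where it was at the start of the episode above 0.03 m).
It also fails if it takes over 72 s, if anything falls off the work surface, if the arm or the gripper's body presses on something with over 40 N, if the wrist force passes 120 N, or if a joint passes its speed limit or range.

## Working session

There is one attempt and no reset: what is moved stays moved. The work goes in short steps, Python scripts to look and compute and a shell command to move; the robot and the scene stay as the last step left them, time stands still between calls to the robot, and variables do not carry over. Pictures are saved under pics/ and viewed, at most 10 in all, crops included, and the job is handed in when it is done.

```bash
mkdir -p pics; ls; python3 - <<'E'
from station import robot, read_camera, get_calibration
import cv2,numpy as np
for n in("scene","side"):
    p,d=read_camera(n); np.savez(f"{n}.npz",p=p,d=d); cv2.imwrite(f"pics/{n}0.png",p[:,:,::-1])
    c=get_calibration(n); print(n,c, -np.array(c["R"]).T@np.array(c["t"]))
print(robot.get_obs(), robot.pinch_z)
E
```

```text
pics
scene {'intrinsics': array([[589.45508058,   0.        , 314.15140007],
       [  0.        , 589.45508058, 245.92023349],
       [  0.        ,   0.        ,   1.        ]]), 'R': array([[ 0.71925289,  0.69462709,  0.01298034],
       [ 0.57528493, -0.58499685, -0.57168692],
       [-0.38951576,  0.41865486, -0.82036917]]), 't': array([-0.38960752, -0.23353343,  1.53377359])} [ 1.01200358 -0.50810615  1.1298098 ]
side {'intrinsics': array([[570.63716173,   0.        , 318.3409085 ],
       [  0.        , 570.63716173, 224.98057152],
       [  0.        ,   0.        ,   1.        ]]), 'R': array([[ 0.80618312, -0.59158758,  0.009639  ],
       [-0.3554617 , -0.49729862, -0.79141712],
       [ 0.472986  ,  0.63460083, -0.61120048]]), 't': array([-0.45246998,  0.27363648,  1.29345334])} [-0.14974438 -0.95242314  1.01148126]
{'time_s': 0.1, 'qpos': array([ 6.40396342e+01,  3.02171525e+00,  8.03055594e+01, -1.86044478e-03,
        9.67501875e+01, -4.02833637e+00]), 'dq': array([-0.05325954, -0.05871921, -0.14802728, -0.00366913,  0.19421862,
        0.00723071]), 'joint_efforts': array([ 1.01505393e-03, -3.82576811e+01, -3.60988355e+01, -1.02094193e-04,
        4.72559390e-03, -1.11924209e-05]), 'ee_pos': array([0.19594781, 0.48673069, 0.19828847]), 'ee_rot': array([[-9.27626167e-01,  3.73509542e-01, -5.62831380e-04],
       [ 3.73509961e-01,  9.27625354e-01, -1.22966694e-03],
       [ 6.28043211e-05, -1.35089436e-03, -9.99999086e-01]]), 'ft_force': array([0.13919194, 0.02786118, 0.76935578]), 'torque': array([ 0.02128468,  0.05347376, -0.01468758]), 'gripper_force': 0.0, 'grip_width': 1.0025481519843864} -0.0187
```

View pics/scene0.png

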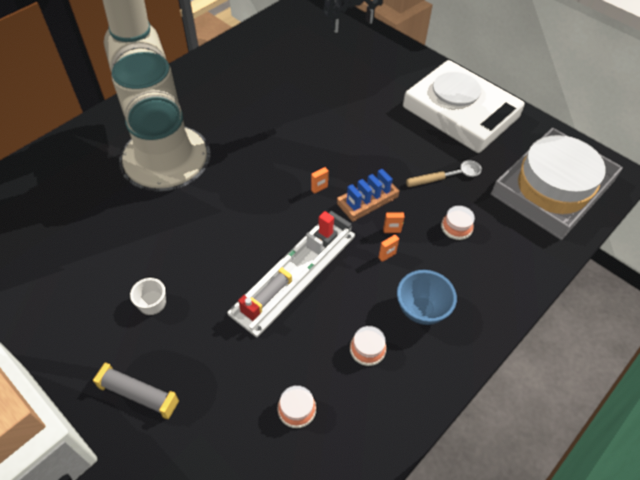

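View pics/side0.png

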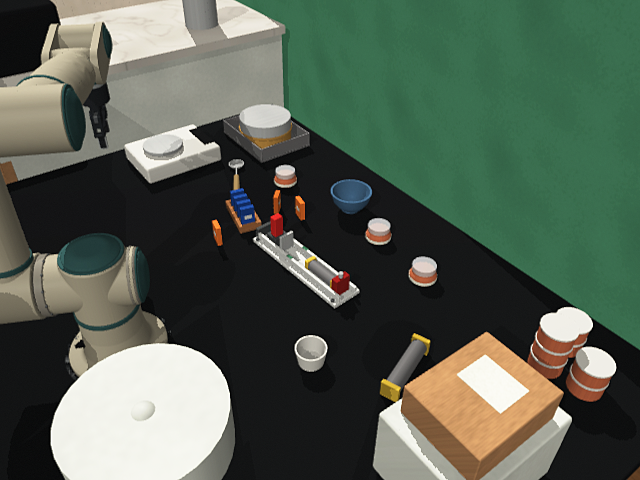

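The scene view shows the cradle from the stop (250,305) to the red handle (327,223), with the rack of blue spacers at (368,195). The orange look-alikes are at (320,180), (394,222) and (389,248). In the side view the cradle runs from (341,283) to (277,225) and the rack is at (243,212).

```bash
cat > h.py <<'E'
import numpy as np,cv2
from station import robot, read_camera, get_calibration
def cloud(d,c):
    v,u=np.mgrid[:480,:640]; K=c["intrinsics"]
    X=np.stack([(u-K[0,2])/K[0,0]*d,(v-K[1,2])/K[1,1]*d,d],-1)
    return (X-np.array(c["t"]))@np.array(c["R"])
def ray(uv,c,z):
    K=c["intrinsics"];R=np.array(c["R"]);o=-R.T@np.array(c["t"])
    r=np.c_[np.asarray(uv,float),np.ones(len(uv))]@np.linalg.inv(K).T@R
    return o+r*((z-o[2])/r[:,2:])
def hsv(p): return cv2.cvtColor(p,cv2.COLOR_RGB2HSV)
def masks(p):
    H=hsv(p);h,s,v=H[...,0].astype(int),H[...,1],H[...,2]
    return dict(red=((h<5)|(h>174))&(s>170)&(v>70),blue=(h>108)&(h<125)&(s>150)&(v>40),
      green=(h>45)&(h<90)&(s>90)&(v>40),yellow=(h>20)&(h<35)&(s>130)&(v>80),
      wood=(h>5)&(h<20)&(s>60)&(s<200)&(v>60),white=(s<60)&(v>120))
E
python3 - <<'E'
from h import *
for n in("scene","side"):
    f=np.load(n+".npz");p,d=f["p"],f["d"];c=get_calibration(n);X=cloud(d,c);m=masks(p)
    box=(X[...,0]>.25)&(X[...,0]<.85)&(X[...,1]>-.4)&(X[...,1]<.4)&(d>0)
    print(n)
    for k in m:
        mm=(m[k]&box).astype(np.uint8)
        N,L,S,C=cv2.connectedComponentsWithStats(mm)
        for i in range(1,N):
            if S[i,4]<12: continue
            P=X[L==i]; print(k,S[i,4],C[i].round(0),"mean",P.mean(0).round(3),"zmax",np.percentile(P[:,2],97).round(3), "rect",np.round(np.array(cv2.minAreaRect(P[:,:2].astype(np.float32))[1]),3),np.round(cv2.minAreaRect(P[:,:2].astype(np.float32))[2]))
E
```

```text
scene
red 276 [325. 223.] mean [0.49  0.088 0.082] zmax 0.104 rect [0.03  0.111] 49.0
red 214 [249. 309.] mean [ 0.514 -0.167  0.052] zmax 0.065 rect [0.045 0.018] 5.0
blue 727 [369. 187.] mean [0.477 0.255 0.058] zmax 0.073 rect [0.147 0.09 ] 78.0
yellow 53 [285. 274.] mean [ 0.503 -0.051  0.042] zmax 0.048 rect [0.031 0.009] 4.0
yellow 19 [257. 303.] mean [ 0.513 -0.145  0.048] zmax 0.064 rect [0.028 0.011] 8.0
yellow 108 [173. 398.] mean [ 0.543 -0.393  0.028] zmax 0.044 rect [0.015 0.036] 62.0
wood 380 [319. 179.] mean [0.361 0.205 0.031] zmax 0.064 rect [0.046 0.1  ] 40.0
wood 158 [415. 181.] mean [0.524 0.38  0.015] zmax 0.023 rect [0.044 0.033] 56.0
wood 768 [367. 204.] mean [0.488 0.24  0.017] zmax 0.028 rect [0.161 0.088] 76.0
wood 423 [393. 221.] mean [0.575 0.233 0.032] zmax 0.064 rect [0.049 0.077] 33.0
wood 258 [456. 229.] mean [0.689 0.328 0.02 ] zmax 0.032 rect [0.077 0.064] 21.0
wood 396 [388. 247.] mean [0.614 0.167 0.032] zmax 0.064 rect [0.042 0.088] 29.0
wood 25 [257. 306.] mean [ 0.523 -0.152  0.054] zmax 0.067 rect [0.019 0.011] 11.0
wood 291 [367. 354.] mean [ 
[... 2242 characters left out ...]
ax 0.049 rect [0.068 0.057] 56.0
white 47 [284. 185.] mean [0.663 0.322 0.007] zmax 0.012 rect [0.031 0.069] 41.0
white 27 [248. 217.] mean [0.464 0.206 0.038] zmax 0.046 rect [0.012 0.018] 68.0
white 312 [378. 226.] mean [ 0.731 -0.049  0.044] zmax 0.05 rect [0.064 0.059] 47.0
white 2187 [306. 268.] mean [ 0.482 -0.05   0.021] zmax 0.047 rect [0.083 0.342] 6.0
white 63 [378. 242.] mean [ 0.718 -0.066  0.006] zmax 0.012 rect [0.029 0.067] 45.0
white 396 [424. 266.] mean [ 0.716 -0.242  0.044] zmax 0.05 rect [0.065 0.061] 35.0
white 70 [421. 282.] mean [ 0.7   -0.256  0.007] zmax 0.013 rect [0.03  0.069] 45.0
white 867 [311. 352.] mean [ 0.33  -0.287  0.026] zmax 0.047 rect [0.073 0.096] 14.0
```

```bash
python3 -m handwheel '{"plan":[[[0.28,-0.38,0.2],-1.1],[[0.28,-0.38,0.2],-1.1],[[0.28,-0.38,0.2],-1.1],[[0.28,-0.38,0.2],-1.1],[[0.28,-0.38,0.2],-1.1],[[0.28,-0.38,0.2],-1.1],[[0.28,-0.38,0.2],-1.1],[[0.28,-0.38,0.2],-1.1]]}'; python3 -c "
from h import *
c=get_calibration('wrist');print(c,-c['R'].T@c['t'],robot.get_obs()['ee_rot'])"
```

```text
time_s: 0.77
ee_pos: [0.3787, 0.2382, 0.3297]
ee_rot: [[-0.181, 0.983, -0.0], [0.983, 0.181, -0.0], [-0.0, -0.0, -1.0]]
ft_force: [0.6, 0.6, 0.5]
grip_width: 1.0
gripper_force: 0.0
{'intrinsics': array([[345.29905249,   0.        , 314.40098603],
       [  0.        , 345.29905249, 236.13110542],
       [  0.        ,   0.        ,   1.        ]]), 'R': array([[ 9.83594915e-01,  1.80391342e-01,  8.08703593e-05],
       [ 1.72791922e-01, -9.42287171e-01,  2.86771406e-01],
       [ 5.18072817e-02, -2.82052923e-01, -9.57999037e-01]]), 't': array([-0.41569326,  0.08416712,  0.55318368])} [0.36567143 0.31032414 0.50584633] [[-1.80986887e-01  9.83485504e-01 -1.01322973e-04]
 [ 9.83485509e-01  1.80986883e-01 -4.60878393e-05]
 [-2.69885928e-05 -1.07990970e-04 -9.99999994e-01]]
```

```bash
python3 -m handwheel '{"plan":[[[0.1,-0.14,0.02],-0.09],[[0.1,-0.14,0.02],-0.09],[[0.1,-0.14,0.02],-0.09],[[0.1,-0.14,0.02],-0.09],[[0.1,-0.14,0.02],-0.09],[[0.1,-0.14,0.02],-0.09],[[0.1,-0.14,0.02],-0.09]]}'; python3 - <<'E'
from h import *
c=get_calibration('wrist');p,d=read_camera('wrist')
np.savez("wrist1.npz",p=p,d=d,**c);cv2.imwrite("pics/w1.png",p[:,:,::-1])
E
```

```text
time_s: 1.35
ee_pos: [0.4779, 0.1002, 0.3486]
ee_rot: [[-0.097, 0.995, -0.001], [0.995, 0.097, 0.0], [0.0, -0.001, -1.0]]
ft_force: [-0.1, 0.5, -0.8]
grip_width: 1.001
gripper_force: 0.0
```

View pics/w1.png

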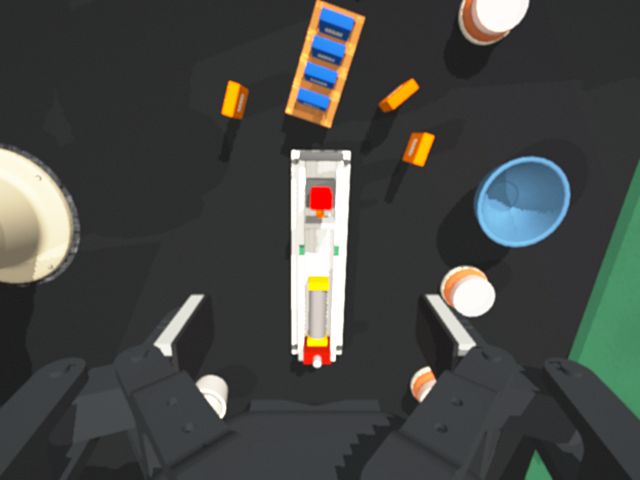

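The wrist view has the cradle upright: handle top (320,192), green strips (302,250)/(337,250), tube end cap (318,283), stop (317,352). The rack is at (325,65) with all four blue spacers, and the orange blocks are clear of it.

```bash
cat > m.py <<'E'
from h import *
def rect(P):
    (c,s,a)=cv2.minAreaRect(P[:,:2].astype(np.float32)); 
    if s[0]>s[1]: s=s[::-1]; a+=90
    a=(a+90)%180-90   # angle of short side vs world x
    return np.round(c,4),np.round(s,4),round(a,2)
def comps(m,lo):
    N,L,S,C=cv2.connectedComponentsWithStats(m.astype(np.uint8))
    return [np.argwhere(L==i)[:,::-1] for i in range(1,N) if S[i,4]>=lo]
def measure(f):
    p,d=f["p"],f["d"];c={k:f[k] for k in("intrinsics","R","t")};X=cloud(d,c);m=masks(p)
    box=(X[...,0]>.36)&(X[...,0]<.62)&(X[...,1]>-.26)&(X[...,1]<.36)&(d>0)
    z=X[...,2]
    w=m["white"]&box&(z>.02)&(z<.04)&(X[...,1]<.16)
    k=max(comps(w,30),key=len); 
    uv=np.argwhere(w)[:,::-1]; print("white walls",len(k),rect(ray(k,c,.03)),"all",rect(ray(uv,c,.03)), "z",np.median(z[w]))
    for n,zz,lo,zr in(("green",.03,4,(.02,.04)),("yellow",.044,15,(.036,.06)),("red",.1,15,(.09,.12)),("red",.062,15,(.055,.08)),("blue",.068,20,(.06,.085)),("wood",.024,100,(.015,.032))):
        for uv in comps(m[n]&box&(z>zr[0])&(z<zr[1]),lo):
            P=ray(uv,c,zz); print(n,len(uv),uv.mean(0).round(1),"mean",P.mean(0)[:2].round(4),*rect(P),"zmed",np.median(z[uv[:,1],uv[:,0]]).round(4))
if __name__=="__main__":
    import sys; measure(np.load(sys.argv[1]))
E
python3 m.py wrist1.npz
```

```text
white walls 1035 (array([ 0.4705, -0.029 ]), array([0.0076, 0.3268]), 4.81) all (array([ 0.4925, -0.0204]), array([0.068 , 0.3406]), 4.5) z 0.03155486479545134
green 33 [301.5 250. ] mean [0.4677 0.0021] [0.4678 0.0021] [0.0046 0.0128] 4.86 zmed 0.0326
green 26 [336.  250.2] mean [0.5199 0.007 ] [0.5198 0.0072] [0.003  0.0128] 6.52 zmed 0.0327
yellow 190 [318.1 285.2] mean [ 0.4979 -0.0468] [ 0.4977 -0.0473] [0.0149 0.0304] -84.44 zmed 0.045
yellow 149 [316.5 341.7] mean [ 0.5051 -0.145 ] [ 0.505  -0.1438] [0.0147 0.0305] -84.43 zmed 0.045
red 377 [320.7 200.3] mean [0.4864 0.0938] [0.4868 0.0935] [0.0214 0.0274] -84.45 zmed 0.1011
red 60 [320.5 189. ] mean [0.486  0.1019] [0.486 0.102] [0.004  0.0257] -87.47 zmed 0.0672
red 273 [316.2 356.2] mean [ 0.5059 -0.159 ] [ 0.5064 -0.1596] [0.0237 0.0424] -84.42 zmed 0.063
wood 2091 [324.4  66. ] mean [0.4756 0.2574] [0.4746 0.2577] [0.0642 0.1407] -12.24 zmed 0.0254
```

```bash
python3 - <<'E'
from m import *
f=np.load("wrist1.npz");p,d=f["p"],f["d"];c={k:f[k] for k in("intrinsics","R","t")};H=hsv(p);X=cloud(d,c)
print(H[100,312],H[22,337],H[75,321],X[100,312],X[22,337])
m=(H[...,0]>98)&(H[...,0]<130)&(H[...,1]>150)&(H[...,2]>90)&(X[...,2]>.055)&(X[...,2]<.085)
for uv in comps(m,20):
    P=ray(uv,c,.068); print(len(uv),uv.mean(0),P.mean(0)[:2].round(4),*rect(P))
E
```

```text
[106 213 246] [106 208 247] [105 210 246] [0.46416856 0.21138583 0.07017977] [0.48504678 0.29842455 0.06947478]
512 [335.90820312  21.02539062] [0.4837 0.2997] [0.4838 0.2994] [0.0164 0.0382] 77.98
471 [327.85987261  47.7133758 ] [0.4774 0.2711] [0.4776 0.2708] [0.0162 0.0381] 77.62
410 [320.14390244  73.6       ] [0.4711 0.2422] [0.4713 0.242 ] [0.0155 0.0377] 78.51
367 [312.92643052  98.56675749] [0.4651 0.2133] [0.4651 0.213 ] [0.0143 0.0379] 78.18
```

```bash
python3 -m handwheel '{"plan":[[[-0.013,0.113,-0.05],-0.309],[[-0.013,0.113,-0.1],-0.309],[[-0.013,0.113,-0.15],-0.309],[[-0.013,0.113,-0.25],-0.309],[[-0.013,0.113,-0.25],-0.309],[[-0.013,0.113,-0.25],-0.309],[[-0.013,0.113,-0.25],-0.309],[[-0.013,0.113,-0.25],-0.309]]}' 0.06 40
```

```text
time_s: 2.07
ee_pos: [0.4593, 0.2138, 0.091]
ee_rot: [[0.206, 0.979, -0.013], [0.979, -0.206, -0.004], [-0.007, -0.012, -1.0]]
ft_force: [-1.6, 0.1, -0.8]
grip_width: 0.698
gripper_force: 0.0
```

```bash
python3 -m handwheel '{"plan":[[[0,0,0],0],[[0,0,0],0],[[0,0,0],0]]}'
```

```text
time_s: 2.32
ee_pos: [0.4668, 0.2137, 0.1028]
ee_rot: [[0.209, 0.978, 0.006], [0.978, -0.209, 0.002], [0.003, 0.005, -1.0]]
ft_force: [-0.1, 0.8, 0.3]
grip_width: 0.703
gripper_force: 0.0
```

```bash
python3 -m handwheel '{"plan":[[[0,0,-0.02],0],[[0,0,-0.04],0],[[0,0,-0.055],0],[[0,0,-0.063],0],[[0,0,-0.063],0],[[0,0,-0.063],0]]}'
python3 -m handwheel '{"plan":[[[0,0,0],0],[[0,0,0],0],[[0,0,0],0],[[0,0,0],0],[[0,0,0],0]]}' 0.034 40
```

```text
time_s: 2.82
ee_pos: [0.4662, 0.2132, 0.0378]
ee_rot: [[0.21, 0.978, 0.002], [0.978, -0.21, 0.001], [0.001, 0.002, -1.0]]
ft_force: [0.8, 0.5, -0.3]
grip_width: 0.701
gripper_force: 0.0
time_s: 3.23
ee_pos: [0.4653, 0.213, 0.0364]
ee_rot: [[0.209, 0.978, 0.001], [0.978, -0.209, 0.0], [0.0, 0.0, -1.0]]
ft_force: [-1.1, 0.1, -1.3]
grip_width: 0.402
gripper_force: 0.0
```

```bash
python3 - <<'E'
from h import *
p,d=read_camera('wrist');cv2.imwrite("pics/w2.png",p[:,:,::-1]);o=robot.get_obs();print(o['grip_width'],o['gripper_force'])
E
```

```text
0.39701512251877324 0.0
```

View pics/w2.png

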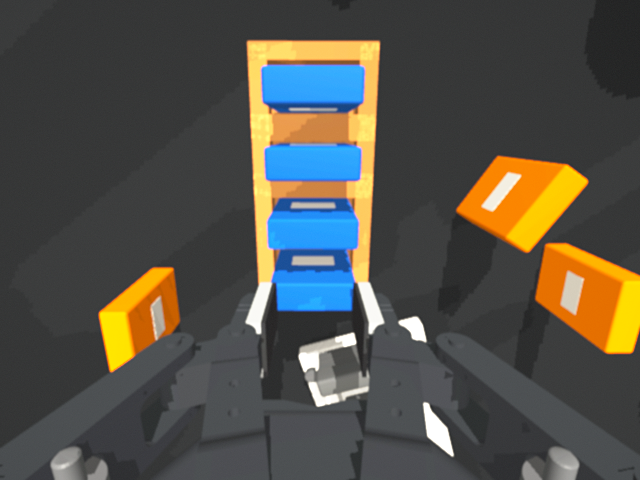

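```bash
python3 - <<'E'
from m import *
c=get_calibration('wrist');o=robot.get_obs();p,d=read_camera('wrist')
np.savez("wrist2.npz",p=p,d=d,**c)
def pr(x):
    q=c["intrinsics"]@(c["R"]@x+c["t"]);return (q[:2]/q[2]).round(1)
e=o['ee_pos'];print(e,"tcp",pr(e),"pinch",pr(e+[0,0,.0187]),"pinch+10",pr(e+[0,0,.03]),"spacer top",pr(np.array([.4651,.2132,.068])))
X=cloud(d,c)
for uv in((315,290),(313,228),(313,162),(262,290),(262,330),(262,370),(371,300),(371,350)): print(uv,X[uv[1],uv[0]].round(4))
H=hsv(p)
m=(H[...,0]>98)&(H[...,0]<130)&(H[...,1]>150)&(H[...,2]>90)&(X[...,2]>.063)&(X[...,2]<.085)
for uv in comps(m,20):
    P=ray(uv,c,.068); print(len(uv),uv.mean(0),P.mean(0)[:2].round(4),*rect(P))
E
```

```text
[0.46524305 0.21297204 0.03627739] tcp [314.3 272.1] pinch [314.3 286.7] pinch+10 [314.3 297. ] spacer top [313.9 298.3]
(315, 290) [0.4667 0.2182 0.0701]
(313, 228) [0.4719 0.2465 0.0693]
(313, 162) [0.4778 0.2737 0.0692]
(262, 290) [0.4465 0.2285 0.0824]
(262, 330) [0.4495 0.2251 0.1081]
(262, 370) [0.4454 0.2095 0.1084]
(371, 300) [0.4891 0.219  0.0907]
(371, 350) [0.4845 0.2142 0.1149]
3984 [312.71360442  85.30747992] [0.4838 0.302 ] [0.4837 0.3019] [0.0139 0.039 ] 77.88
3100 [312.71677419 162.98193548] [0.4775 0.2732] [0.4775 0.2732] [0.0129 0.0389] 77.87
2914 [312.72203157 232.52676733] [0.4712 0.2442] [0.4712 0.2441] [0.015  0.0387] 77.87
2484 [313.98027375 294.27214171] [0.4656 0.2152] [0.465  0.2153] [0.0162 0.0369] 77.85
```

```bash
python3 -m handwheel '{"plan":[[[0,0.002,0],0],[[0,0.002,0],0],[[0,0.002,0],0],[[0,0.002,0],0],[[0,0.002,0],0]]}' 0.02 40
```

```text
time_s: 3.75
ee_pos: [0.4651, 0.2149, 0.036]
ee_rot: [[0.209, 0.978, -0.0], [0.978, -0.209, -0.0], [-0.0, 0.0, -1.0]]
ft_force: [0.1, -0.4, 0.8]
grip_width: 0.234
gripper_force: 0.0
```

```bash
python3 - <<'E'
from h import *
p,d=read_camera('wrist');p2,_=read_camera('side');p3,_=read_camera('scene')
r=lambda a,s:cv2.resize(a,s,interpolation=cv2.INTER_CUBIC)
im=np.vstack([np.hstack([r(p2[150:270,180:330],(400,300)),r(p3[130:250,300:450],(400,300))]),np.hstack([r(p[200:440,170:460],(400,300)),np.zeros((300,400,3),np.uint8)])])
cv2.imwrite("pics/c3.png",im[:,:,::-1]);o=robot.get_obs();print(o['grip_width'],o['gripper_force'])
E
```

```text
0.23080986051583655 0.0
```

View pics/c3.png

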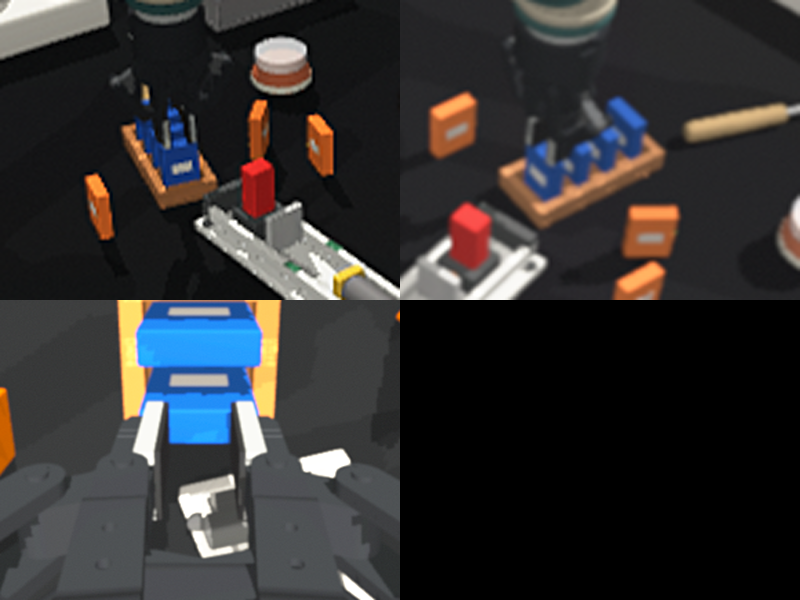

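The fingers closed at the front spacer's top without contact. In the wrist crop their tips, at about (150,405), hide its sides. I'll measure the true tip height from depth.

```bash
python3 - <<'E'
from h import *
c=get_calibration('wrist');o=robot.get_obs();p,d=read_camera('wrist');X=cloud(d,c)
e=o['ee_pos'];R=o['ee_rot'];T=(X-e)@R   # tool frame coordinates
for r in range(265,350,8):
    print(r,[(u,*(1000*T[r,u]).round(0).astype(int)) for u in (270,276,282,286,290,340,346,352,358)])
H=hsv(p); print(d[d>0].min())
E
```

```text
265 [(270, np.int64(1), np.int64(-25), np.int64(9)), (276, np.int64(-3), np.int64(-23), np.int64(19)), (282, np.int64(6), np.int64(-17), np.int64(-5)), (286, np.int64(6), np.int64(-15), np.int64(-5)), (290, np.int64(6), np.int64(-13), np.int64(-6)), (340, np.int64(6), np.int64(14), np.int64(-5)), (346, np.int64(6), np.int64(17), np.int64(-5)), (352, np.int64(-2), np.int64(23), np.int64(17)), (358, np.int64(0), np.int64(25), np.int64(10))]
273 [(270, np.int64(-5), np.int64(-26), np.int64(11)), (276, np.int64(6), np.int64(-19), np.int64(-15)), (282, np.int64(6), np.int64(-16), np.int64(-16)), (286, np.int64(6), np.int64(-14), np.int64(-16)), (290, np.int64(6), np.int64(-12), np.int64(-16)), (340, np.int64(6), np.int64(13), np.int64(-16)), (346, np.int64(6), np.int64(16), np.int64(-16)), (352, np.int64(6), np.int64(19), np.int64(-15)), (358, np.int64(-5), np.int64(25), np.int64(10))]
281 [(270, np.int64(-10), np.int64(-26), np.int64(11)), (276, np.int64(6), np.int64(-18), np.int64(-25)), (282, np.int64(6), np.int64(-15), np.int64(-26)), (286, np.int64(6), np.int64(-13), np.int64(-26)), 
[... 3217 characters left out ...]
), np.int64(-10), np.int64(-52)), (340, np.int64(-4), np.int64(10), np.int64(-58)), (346, np.int64(5), np.int64(11), np.int64(-71)), (352, np.int64(12), np.int64(12), np.int64(-82)), (358, np.int64(13), np.int64(14), np.int64(-83))]
345 [(270, np.int64(12), np.int64(-13), np.int64(-86)), (276, np.int64(13), np.int64(-11), np.int64(-86)), (282, np.int64(2), np.int64(-11), np.int64(-71)), (286, np.int64(2), np.int64(-10), np.int64(-71)), (290, np.int64(-9), np.int64(-10), np.int64(-54)), (340, np.int64(-6), np.int64(10), np.int64(-59)), (346, np.int64(2), np.int64(11), np.int64(-72)), (352, np.int64(12), np.int64(11), np.int64(-86)), (358, np.int64(12), np.int64(13), np.int64(-86))]
0.05430344
```

```bash
python3 -m handwheel '{"plan":[[[0,0,0],0],[[0,0,0],0],[[0,0,0],0],[[0,0,-0.004],0],[[0,0,-0.008],0],[[0,0,-0.012],0],[[0,0,-0.012],0]]}' 0.06
python3 -m handwheel '{"plan":[[[0,0,-0.004],0],[[0,0,-0.007],0],[[0,0,-0.007],0]]}'
python3 - <<'E'
from h import *
c=get_calibration('wrist');o=robot.get_obs();p,d=read_camera('wrist');X=cloud(d,c);cv2.imwrite("pics/w4.png",p[:,:,::-1])
e=o['ee_pos'];R=o['ee_rot'];T=(X-e)@R
m=(d>0)&(T[...,0]<11.5e-3)&(T[...,0]>-8e-3)
for s in(-1,1):
    q=T[m&(abs(T[...,1]*s-.031)<.006)&(T[...,2]<.02)]; print(s,np.histogram(q[:,2],np.arange(-.09,.03,.008)))
E
```

```text
time_s: 4.53
ee_pos: [0.4644, 0.2147, 0.0227]
ee_rot: [[0.209, 0.978, -0.002], [0.978, -0.209, -0.001], [-0.001, -0.002, -1.0]]
ft_force: [-0.9, 0.3, -0.6]
grip_width: 0.702
gripper_force: 0.0
time_s: 4.78
ee_pos: [0.4647, 0.2148, 0.0162]
ee_rot: [[0.209, 0.978, -0.001], [0.978, -0.209, -0.0], [-0.001, -0.001, -1.0]]
ft_force: [-0.3, -0.5, -1.1]
grip_width: 0.704
gripper_force: 0.0
-1 (array([  1, 429, 462, 378, 317, 270,  62,   0,   0,  30, 389,   0,   6,
        27]), array([-0.09 , -0.082, -0.074, -0.066, -0.058, -0.05 , -0.042, -0.034,
       -0.026, -0.018, -0.01 , -0.002,  0.006,  0.014,  0.022]))
1 (array([  2, 438, 477, 375, 332, 283,  56,   0,   0,  46, 391,   0,   1,
         8]), array([-0.09 , -0.082, -0.074, -0.066, -0.058, -0.05 , -0.042, -0.034,
       -0.026, -0.018, -0.01 , -0.002,  0.006,  0.014,  0.022]))
```

View pics/w4.png

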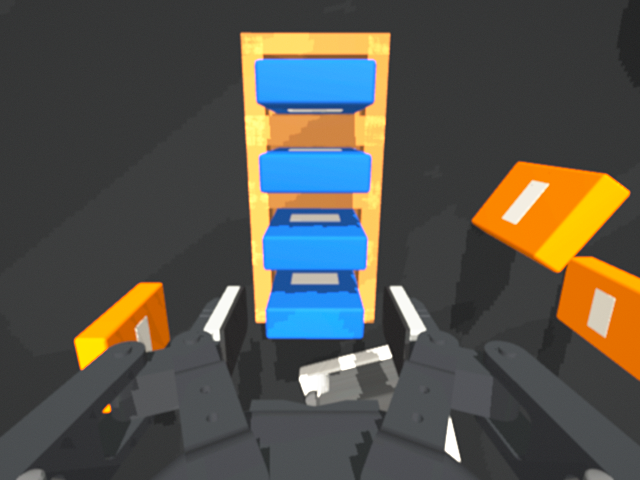

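The spacer top is at (315,322), midway between the fingers at (228,310) and (402,310). The real fingertips sit about 38 mm behind the reported TCP, so I'll lower a further 18 mm.

```bash
python3 -m handwheel '{"plan":[[[0,0,-0.006],0],[[0,0,-0.012],0],[[0,0,-0.018],0],[[0,0,-0.018],0],[[0,0,-0.018],0]]}'
python3 -m handwheel '{"plan":[[[0,0,0],0],[[0,0,0],0],[[0,0,0],0],[[0,0,0],0],[[0,0,0],0]]}' 0.03 40
```

```text
time_s: 5.25
ee_pos: [0.4647, 0.2148, -0.0016]
ee_rot: [[0.209, 0.978, -0.001], [0.978, -0.209, -0.0], [-0.001, -0.001, -1.0]]
ft_force: [-0.0, 0.1, -0.4]
grip_width: 0.702
gripper_force: 0.0
time_s: 5.67
ee_pos: [0.4655, 0.215, -0.0005]
ee_rot: [[0.209, 0.978, 0.001], [0.978, -0.209, 0.0], [0.0, 0.001, -1.0]]
ft_force: [0.7, 0.5, 1.9]
grip_width: 0.46
gripper_force: 40.5
```

```bash
python3 -m handwheel '{"plan":[[[0,0,0.03],0],[[0,0,0.07],0],[[0,0,0.11],0],[[0,-0.02,0.13],0.05],[[0.01,-0.06,0.13],0.15],[[0.015,-0.1,0.13],0.25],[[0.02,-0.14,0.13],0.3065],[[0.025,-0.18,0.13],0.3065]]}'
python3 -m handwheel '{"plan":[[[0.004,-0.04,0],0],[[0.008,-0.08,0],0],[[0.012,-0.11,0],0],[[0.012,-0.135,0],0],[[0.012,-0.135,0],0],[[0.012,-0.135,0],0],[[0.012,-0.135,0],0]]}'
python3 - <<'E'
from h import *
c=get_calibration('wrist');p,d=read_camera('wrist');o=robot.get_obs();print(o['ee_pos'],o['gripper_force'])
np.savez("wrist3.npz",p=p,d=d,**c);cv2.imwrite("pics/w5.png",p[:,:,::-1])
E
python3 m.py wrist3.npz
```

```text
time_s: 6.33
ee_pos: [0.4899, 0.0333, 0.1292]
ee_rot: [[-0.099, 0.995, 0.0], [0.995, 0.099, -0.0], [-0.0, 0.0, -1.0]]
ft_force: [-0.0, -0.4, -0.5]
grip_width: 0.46
gripper_force: 40.5
time_s: 6.92
ee_pos: [0.502, -0.0995, 0.1288]
ee_rot: [[-0.095, 0.995, -0.0], [0.995, 0.095, 0.001], [0.001, -0.0, -1.0]]
ft_force: [-0.4, -0.3, -1.1]
grip_width: 0.467
gripper_force: 40.5
[ 0.50206436 -0.09906817  0.1289233 ] 40.49070596694946
white walls 2838 (array([ 0.5233, -0.0357]), array([0.0092, 0.1997]), 4.51) all (array([ 0.4973, -0.0382]), array([0.0615, 0.2004]), 4.66) z 0.03137248382037024
green 238 [280.5  86.6] mean [0.4673 0.0037] [0.4673 0.0037] [0.0067 0.0158] 4.04 zmed 0.0324
green 219 [352.3  87.8] mean [0.52   0.0078] [0.5202 0.0077] [0.0066 0.0165] 7.04 zmed 0.0325
yellow 674 [315.7 163.6] mean [ 0.4983 -0.0482] [ 0.4982 -0.0485] [0.0117 0.0306] -84.56 zmed 0.0452
```

View pics/w5.png

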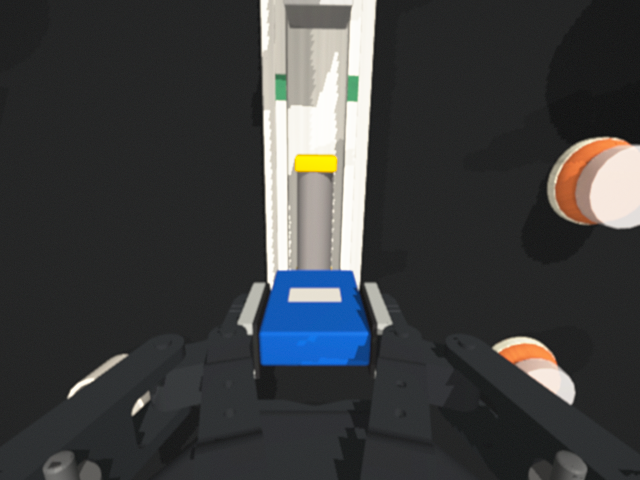

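The spacer is held level at (315,318). The tube cap is at (316,163) and the green strips at (280,87)/(352,88).

```bash
python3 - <<'E'
from m import *
f=np.load("wrist3.npz");p,d=f["p"],f["d"];c={k:f[k] for k in("intrinsics","R","t")};X=cloud(d,c)
o=robot.get_obs();T=(X-o['ee_pos'])@o['ee_rot']*1000
print("face",T[280:312:8,315].round(1).tolist());print("top",T[340:362:7,315].round(1).tolist())
print("face lr",T[300,278].round(1),T[300,352].round(1))
m=masks(p)["yellow"]&(X[...,2]>.03)&(X[...,2]<.06)&(X[...,1]>-.1)
print("cap rows",[(r,X[r,315].round(4).tolist()) for r in range(150,175,3)])
# green ends
g=masks(p)["green"]
for uv in comps(g&(X[...,2]>.02)&(X[...,2]<.04),50):
    P=ray(uv,c,.03); q=P[:,:2]@[-np.sin(.082),np.cos(.082)]; print("green extent",np.percentile(q,[1,99]),uv[:,0].min(),uv[:,0].max())
# wall edge lines: outer white edges per row
for r in(40,100,140,180,220):
    w=np.where(p[r].min(1)>110)[0]; w=w[(w>240)&(w<390)]; print(r,ray([(w[0]-.5,r),(w[-1]+.5,r)],c,.03)[:,:2].round(4).tolist())
E
```

```text
face [[5.8, 0.4, -24.6], [5.7, 0.4, -33.3], [5.6, 0.4, -41.1], [5.3, 0.4, -47.8]]
top [[2.9, 0.3, -69.9], [0.0, 0.3, -69.9], [-2.6, 0.3, -70.3], [-6.0, 0.3, -69.6]]
face lr [  6.1 -15.1 -45.7] [  5.4  15.9 -44.5]
cap rows [(150, [0.497, -0.0398, 0.0129]), (153, [0.4972, -0.0422, 0.014]), (156, [0.4972, -0.0428, 0.0426]), (159, [0.4974, -0.0448, 0.0448]), (162, [0.4976, -0.0468, 0.0472]), (165, [0.4978, -0.0491, 0.0455]), (168, [0.4981, -0.0513, 0.0445]), (171, [0.4983, -0.0534, 0.046]), (174, [0.4985, -0.0558, 0.0438])]
green extent [-0.04245761 -0.02677508] 276 285
green extent [-0.04310506 -0.02690639] 348 357
40 [[0.4511, 0.0329], [0.5311, 0.0405]]
100 [[0.4546, -0.0068], [0.5346, 0.0008]]
140 [[0.4568, -0.0354], [0.5371, -0.0277]]
180 [[0.4593, -0.0658], [0.539, -0.0582]]
220 [[0.4618, -0.0984], [0.5418, -0.0908]]
```

```bash
python3 -m handwheel '{"plan":[[[-0.003,0.035,0],-0.013],[[-0.0055,0.067,0],-0.013],[[-0.0055,0.067,-0.03],-0.013],[[-0.0055,0.067,-0.06],-0.013],[[-0.0055,0.067,-0.08],-0.013],[[-0.0055,0.067,-0.09],-0.013],[[-0.0055,0.067,-0.09],-0.013],[[-0.0055,0.067,-0.09],-0.013]]}'
```

```text
time_s: 7.63
ee_pos: [0.497, -0.0325, 0.0398]
ee_rot: [[-0.083, 0.997, 0.001], [0.997, 0.083, -0.0], [-0.0, 0.001, -1.0]]
ft_force: [0.2, -0.2, -0.4]
grip_width: 0.466
gripper_force: 40.5
```

```bash
python3 -m handwheel '{"plan":[[[-0.0005,0,-0.01],0],[[-0.0005,0,-0.02],0],[[-0.0005,0,-0.029],0],[[-0.0005,0,-0.034],0],[[-0.0005,0,-0.037],0],[[-0.0005,0,-0.037],0],[[-0.0005,0,-0.037],0]]}'
```

```text
time_s: 8.22
ee_pos: [0.496, -0.0331, 0.0034]
ee_rot: [[-0.082, 0.997, -0.001], [0.997, 0.082, -0.0], [0.0, -0.001, -1.0]]
ft_force: [-8.8, 1.0, 13.5]
grip_width: 0.461
gripper_force: 42.2
```

```bash
python3 -m handwheel '{"plan":[[[-0.0005,0,0.001],0],[[-0.001,0,0.001],0],[[-0.001,0,0.001],0],[[-0.001,0,0.001],0]]}'
```

```text
time_s: 8.55
ee_pos: [0.4957, -0.0332, 0.0035]
ee_rot: [[-0.082, 0.997, 0.001], [0.997, 0.082, -0.0], [-0.0, 0.001, -1.0]]
ft_force: [0.3, 0.0, 4.7]
grip_width: 0.463
gripper_force: 40.9
```

```bash
python3 -m handwheel '{"plan":[[[0,0,0],0],[[0,0,0],0],[[0,0,0],0],[[0,0,0.02],0],[[0,0,0.05],0],[[0,0,0.09],0],[[0,0.03,0.13],0],[[0,0.03,0.13],0]]}' 0.058
python3 - <<'E'
from h import *
c=get_calibration('wrist');p,d=read_camera('wrist');o=robot.get_obs();print(o['ee_pos'])
np.savez("wrist4.npz",p=p,d=d,**c);X=cloud(d,c)
H=hsv(p);from m import comps,rect
m=(H[...,0]>98)&(H[...,0]<130)&(H[...,1]>150)&(H[...,2]>90)&(X[...,2]>.064)&(X[...,2]<.09)&(X[...,1]<.1)
for uv in comps(m,20):
    P=ray(uv,c,.072); print(len(uv),uv.mean(0).round(),P.mean(0)[:2].round(4),*rect(P),np.median(X[uv[:,1],uv[:,0],2]))
E
```

```text
time_s: 9.22
ee_pos: [0.4977, -0.0015, 0.1395]
ee_rot: [[-0.083, 0.997, 0.01], [0.997, 0.083, 0.0], [-0.0, 0.01, -1.0]]
ft_force: [1.1, 0.6, 0.3]
grip_width: 0.681
gripper_force: 0.0
[ 0.49737971 -0.0014513   0.13805576]
1014 [307. 275.] [ 0.4958 -0.0324] [ 0.4959 -0.0324] [0.0165 0.0388] -85.5 0.07320911849318804
```

```bash
python3 -m handwheel '{"plan":[[[-0.004,0.04,0],-0.1],[[-0.008,0.08,0],-0.2],[[-0.012,0.12,0],-0.2934],[[-0.016,0.16,0],-0.2934],[[-0.02,0.2,0],-0.2934],[[-0.0257,0.235,0],-0.2934],[[-0.0257,0.2447,-0.02],-0.2934],[[-0.0257,0.2447,-0.05],-0.2934]]}'
python3 -m handwheel '{"plan":[[[0,0,-0.01],0],[[0,0,-0.02],0],[[0,0,-0.02],0],[[0,0,-0.02],0]]}'
```

```text
time_s: 9.93
ee_pos: [0.47, 0.2447, 0.0836]
ee_rot: [[0.205, 0.979, 0.004], [0.979, -0.205, 0.002], [0.003, 0.003, -1.0]]
ft_force: [1.3, -0.6, -0.2]
grip_width: 0.677
gripper_force: 0.0
time_s: 10.27
ee_pos: [0.4697, 0.241, 0.0632]
ee_rot: [[0.21, 0.978, -0.0], [0.978, -0.21, -0.0], [-0.0, -0.0, -1.0]]
ft_force: [0.4, -0.1, 0.4]
grip_width: 0.682
gripper_force: 0.0
```

```bash
python3 -m handwheel '{"plan":[[[0.0018,0.0022,-0.015],0],[[0.0018,0.0022,-0.03],0],[[0.0018,0.0022,-0.045],0],[[0.0018,0.0022,-0.057],0],[[0.0018,0.0022,-0.0637],0],[[0.0018,0.0022,-0.0637],0],[[0.0018,0.0022,-0.0637],0]]}'
python3 -m handwheel '{"plan":[[[0,0,0],0],[[0,0,0],0],[[0,0,0],0],[[0,0,0],0],[[0,0,0],0]]}' 0.03 40
```

```text
time_s: 10.85
ee_pos: [0.4717, 0.2439, 0.0001]
ee_rot: [[0.21, 0.978, 0.001], [0.978, -0.21, 0.0], [0.0, 0.001, -1.0]]
ft_force: [0.2, -0.1, 0.5]
grip_width: 0.681
gripper_force: 0.0
time_s: 11.27
ee_pos: [0.4722, 0.2442, 0.0007]
ee_rot: [[0.209, 0.978, 0.002], [0.978, -0.209, 0.001], [0.001, 0.002, -1.0]]
ft_force: [-0.4, 0.1, 6.4]
grip_width: 0.461
gripper_force: 40.7
```

```bash
python3 -m handwheel '{"plan":[[[0,0,0.03],0],[[0,0,0.07],0],[[0,0,0.11],0],[[0.001,-0.02,0.13],0.05],[[0.005,-0.06,0.13],0.15],[[0.009,-0.1,0.13],0.25],[[0.012,-0.14,0.13],0.2925],[[0.015,-0.18,0.13],0.2925]]}'
python3 -m handwheel '{"plan":[[[0.004,-0.04,0],0],[[0.007,-0.07,0],0],[[0.007,-0.081,0],0],[[0.007,-0.081,0],0],[[0.007,-0.081,0],0],[[0.007,-0.081,0],0]]}'
python3 - <<'E'
from h import *
c=get_calibration('wrist');p,d=read_camera('wrist');o=robot.get_obs();print(o['ee_pos'],o['gripper_force'])
X=cloud(d,c);T=(X-o['ee_pos'])@o['ee_rot']*1000
print(T[280:312:8,315].round(1).tolist(),T[347:362:7,315].round(1).tolist(),T[300,278].round(1),T[300,352].round(1))
E
```

```text
time_s: 11.93
ee_pos: [0.4859, 0.0622, 0.1295]
ee_rot: [[-0.085, 0.996, 0.0], [0.996, 0.085, -0.0], [-0.0, 0.0, -1.0]]
ft_force: [0.5, 0.7, -0.9]
grip_width: 0.456
gripper_force: 41.5
time_s: 12.43
ee_pos: [0.4931, -0.0159, 0.1293]
ee_rot: [[-0.083, 0.997, -0.0], [0.997, 0.083, 0.001], [0.001, -0.0, -1.0]]
ft_force: [-0.5, -0.9, -0.9]
grip_width: 0.458
gripper_force: 41.5
[ 0.49318178 -0.0157697   0.12929368] 41.48184835910797
[[6.2, 0.4, -25.0], [6.3, 0.4, -34.0], [6.4, 0.4, -42.2], [6.1, 0.4, -48.9]] [[-0.8, 0.4, -68.4], [-3.5, 0.3, -68.7], [-6.8, 0.3, -68.3]] [  5.7 -15.2 -44.6] [  5.9  15.9 -45.1]
```

```bash
python3 -m handwheel '{"plan":[[[0.0013,-0.0017,-0.03],0],[[0.0013,-0.0017,-0.06],0],[[0.0013,-0.0017,-0.06],0],[[0.0013,-0.0017,-0.075],0],[[0.0013,-0.0017,-0.09],0],[[0.0013,-0.0017,-0.1],0],[[0.0013,-0.0017,-0.105],0],[[0.0013,-0.0017,-0.108],0]]}'
python3 -m handwheel '{"plan":[[[0,0,0],0],[[0,0,-0.005],0],[[0,0,-0.01],0],[[0,0,-0.0155],0],[[0,0,-0.0155],0],[[0,0,-0.0155],0]]}'
```

```text
time_s: 13.15
ee_pos: [0.4947, -0.0184, 0.0217]
ee_rot: [[-0.082, 0.997, -0.0], [0.997, 0.082, 0.0], [0.0, -0.0, -1.0]]
ft_force: [-1.0, 0.7, 1.5]
grip_width: 0.464
gripper_force: 42.1
time_s: 13.65
ee_pos: [0.4951, -0.0189, 0.0062]
ee_rot: [[-0.081, 0.997, 0.002], [0.997, 0.081, -0.0], [-0.0, 0.001, -1.0]]
ft_force: [-0.3, -0.2, 1.1]
grip_width: 0.463
gripper_force: 44.4
```

```bash
python3 -m handwheel '{"plan":[[[0,0,-0.001],0],[[0,0,-0.0015],0],[[0,0,-0.0015],0],[[0,0,-0.0015],0]]}'
```

```text
time_s: 13.98
ee_pos: [0.4953, -0.019, 0.0059]
ee_rot: [[-0.081, 0.997, 0.002], [0.997, 0.081, -0.0], [-0.0, 0.002, -1.0]]
ft_force: [-4.7, 0.8, 10.3]
grip_width: 0.463
gripper_force: 45.8
```

Seated on the floor; release, rise and check.

```bash
python3 -m handwheel '{"plan":[[[-0.0005,0,0.001],0],[[-0.0005,0,0.001],0],[[-0.0005,0,0.001],0]]}'
python3 -m handwheel '{"plan":[[[0,0,0],0],[[0,0,0],0],[[0,0,0],0],[[0,0,0.02],0],[[0,0,0.05],0],[[0,0,0.09],0],[[0,0.03,0.13],0],[[0,0.03,0.13],0]]}' 0.058
cat > s.py <<'E'
from h import *
c=get_calibration('wrist');p,d=read_camera('wrist');o=robot.get_obs();print(o['ee_pos'])
X=cloud(d,c);H=hsv(p);from m import comps,rect
m=(H[...,0]>98)&(H[...,0]<130)&(H[...,1]>150)&(H[...,2]>90)&(X[...,2]>.064)&(X[...,2]<.09)&(X[...,1]<.33)
for uv in comps(m,100):
    P=ray(uv,c,.072); print(len(uv),uv.mean(0).round(),P.mean(0)[:2].round(4),*rect(P),np.median(X[uv[:,1],uv[:,0],2]))
E
python3 s.py
```

```text
time_s: 14.23
ee_pos: [0.4945, -0.019, 0.006]
ee_rot: [[-0.081, 0.997, 0.001], [0.997, 0.081, -0.0], [-0.0, 0.001, -1.0]]
ft_force: [-2.1, -0.5, 6.0]
grip_width: 0.462
gripper_force: 45.0
time_s: 14.9
ee_pos: [0.4966, 0.0128, 0.1418]
ee_rot: [[-0.082, 0.997, 0.01], [0.997, 0.082, 0.001], [-0.0, 0.01, -1.0]]
ft_force: [0.2, 0.7, 1.0]
grip_width: 0.674
gripper_force: 0.0
[0.4963269  0.0128148  0.14036602]
1869 [307. 282.] [ 0.4953 -0.0252] [ 0.4953 -0.0251] [0.032  0.0384] -85.63 0.07319348778257191
```

```bash
python3 -m handwheel '{"plan":[[[-0.003,0.04,0],-0.1],[[-0.006,0.08,0],-0.2],[[-0.009,0.12,0],-0.293],[[-0.012,0.16,0],-0.293],[[-0.015,0.2,0],-0.293],[[-0.018,0.24,0],-0.293],[[-0.018,0.26,-0.02],-0.293],[[-0.018,0.26,-0.05],-0.293]]}'
python3 -m handwheel '{"plan":[[[0,0,-0.01],0],[[0,0,-0.02],0],[[0,0,-0.02],0],[[0,0,-0.02],0]]}'
```

```text
time_s: 15.62
ee_pos: [0.4765, 0.2754, 0.0859]
ee_rot: [[0.205, 0.979, 0.004], [0.979, -0.205, 0.003], [0.004, 0.003, -1.0]]
ft_force: [0.4, -0.0, -0.2]
grip_width: 0.684
gripper_force: 0.0
time_s: 15.95
ee_pos: [0.4763, 0.2703, 0.0655]
ee_rot: [[0.211, 0.977, -0.0], [0.977, -0.211, -0.0], [-0.0, -0.0, -1.0]]
ft_force: [1.6, -0.6, 0.8]
grip_width: 0.683
gripper_force: 0.0
```

```bash
python3 -m handwheel '{"plan":[[[0.0015,0.0022,-0.015],0],[[0.0015,0.0022,-0.03],0],[[0.0015,0.0022,-0.045],0],[[0.0015,0.0022,-0.059],0],[[0.0015,0.0022,-0.065],0],[[0.0015,0.0022,-0.065],0],[[0.0015,0.0022,-0.065],0]]}'
python3 -m handwheel '{"plan":[[[0,0,0],0],[[0,0,0],0],[[0,0,0],0],[[0,0,0],0],[[0,0,0],0]]}' 0.03 40
```

```text
time_s: 16.53
ee_pos: [0.4783, 0.2733, 0.0016]
ee_rot: [[0.21, 0.978, 0.002], [0.978, -0.21, 0.001], [0.001, 0.001, -1.0]]
ft_force: [-0.6, 1.1, -0.8]
grip_width: 0.68
gripper_force: 0.0
time_s: 16.95
ee_pos: [0.4786, 0.2738, 0.0021]
ee_rot: [[0.21, 0.978, 0.003], [0.978, -0.21, 0.001], [0.002, 0.002, -1.0]]
ft_force: [0.0, -1.5, 5.9]
grip_width: 0.463
gripper_force: 40.8
```

```bash
python3 -m handwheel '{"plan":[[[0,0,0.03],0],[[0,0,0.07],0],[[0,0,0.11],0],[[0.001,-0.02,0.13],0.05],[[0.003,-0.06,0.13],0.15],[[0.006,-0.1,0.13],0.25],[[0.008,-0.14,0.13],0.2925],[[0.01,-0.18,0.13],0.2925]]}'
python3 -m handwheel '{"plan":[[[0.003,-0.04,0],0],[[0.0047,-0.08,0],0],[[0.0047,-0.097,0],0],[[0.0047,-0.097,0],0],[[0.0047,-0.097,0],0],[[0.0047,-0.097,0],0]]}'
python3 - <<'E'
from h import *
c=get_calibration('wrist');p,d=read_camera('wrist');o=robot.get_obs();print(o['ee_pos'],o['gripper_force'])
X=cloud(d,c);T=(X-o['ee_pos'])@o['ee_rot']*1000
print(T[280:312:8,315].round(1).tolist(),T[347:362:7,315].round(1).tolist(),T[300,278].round(1),T[300,352].round(1))
E
```

```text
time_s: 17.62
ee_pos: [0.4872, 0.0918, 0.1307]
ee_rot: [[-0.084, 0.996, 0.001], [0.996, 0.084, 0.0], [-0.0, 0.001, -1.0]]
ft_force: [-0.1, -0.5, -1.2]
grip_width: 0.461
gripper_force: 41.6
time_s: 18.12
ee_pos: [0.4922, -0.0029, 0.1304]
ee_rot: [[-0.081, 0.997, 0.0], [0.997, 0.081, 0.0], [0.0, 0.0, -1.0]]
ft_force: [0.5, -0.2, -0.3]
grip_width: 0.463
gripper_force: 41.6
[ 0.49222044 -0.00251921  0.13036252] 41.61742150783539
[[5.5, 0.5, -24.0], [6.0, 0.4, -33.9], [6.1, 0.4, -42.0], [6.0, 0.4, -49.0]] [[-1.6, 0.4, -67.6], [-4.7, 0.4, -67.4], [-121.6, 0.5, 86.4]] [  5.6 -15.2 -44.8] [  5.5  16.  -44.7]
```

```bash
python3 -m handwheel '{"plan":[[[0.001,0.0008,-0.03],0],[[0.001,0.0008,-0.06],0],[[0.001,0.0008,-0.06],0],[[0.001,0.0008,-0.075],0],[[0.001,0.0008,-0.09],0],[[0.001,0.0008,-0.1],0],[[0.001,0.0008,-0.105],0],[[0.001,0.0008,-0.106],0]]}'
python3 -m handwheel '{"plan":[[[0,0,0],0],[[0,0,-0.005],0],[[0,0,-0.01],0],[[0,0,-0.015],0],[[0,0,-0.017],0],[[0,0,-0.0175],0],[[0,0,-0.0175],0]]}'
```

```text
time_s: 18.83
ee_pos: [0.4932, -0.0023, 0.0243]
ee_rot: [[-0.082, 0.997, -0.001], [0.997, 0.082, 0.0], [0.0, -0.001, -1.0]]
ft_force: [-0.8, -0.3, -0.6]
grip_width: 0.461
gripper_force: 41.8
time_s: 19.42
ee_pos: [0.4938, -0.0023, 0.0082]
ee_rot: [[-0.081, 0.997, 0.001], [0.997, 0.081, 0.001], [0.001, 0.001, -1.0]]
ft_force: [-4.0, 3.8, 9.3]
grip_width: 0.461
gripper_force: 45.4
```

```bash
python3 -m handwheel '{"plan":[[[-0.0007,0.0005,0.001],0],[[-0.0007,0.0005,0.0005],0],[[-0.0007,0.0005,0.0005],0]]}'
python3 -m handwheel '{"plan":[[[0,0,0],0],[[0,0,0],0],[[0,0,0],0],[[0,0,0.02],0],[[0,0,0.05],0],[[0,0,0.09],0],[[0,0.03,0.13],0],[[0,0.03,0.13],0]]}' 0.058
python3 s.py; python3 - <<'E'
from h import *
p,d=read_camera('wrist');cv2.imwrite("pics/w6.png",p[:,:,::-1])
E
```

```text
time_s: 19.67
ee_pos: [0.4929, -0.0023, 0.0082]
ee_rot: [[-0.081, 0.997, 0.001], [0.997, 0.081, 0.0], [-0.0, 0.001, -1.0]]
ft_force: [-3.8, 1.8, 7.4]
grip_width: 0.459
gripper_force: 45.2
time_s: 20.33
ee_pos: [0.4952, 0.0293, 0.1439]
ee_rot: [[-0.081, 0.997, 0.01], [0.997, 0.081, 0.001], [0.0, 0.01, -1.0]]
ft_force: [0.6, 0.2, 0.5]
grip_width: 0.676
gripper_force: 0.0
[0.49491299 0.02927159 0.14246666]
2712 [307. 290.] [ 0.4944 -0.0166] [ 0.4945 -0.0171] [0.0387 0.0475] 4.29 0.07321896105368453
```

View pics/w6.png

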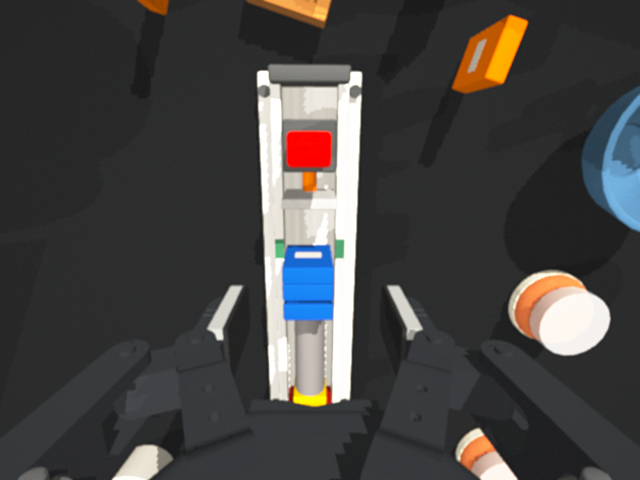

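The view shows all three spacers standing side by side at (309,282), tops level, just past the tube end. The handle top is at (309,149).

```bash
python3 - <<'E'
from m import *
c=get_calibration('wrist');p,d=read_camera('wrist');print(robot.get_obs()['ee_pos'])
np.savez("wrist5.npz",p=p,d=d,**c)
E
python3 m.py wrist5.npz | grep -v wood
```

```text
[0.4925901  0.027772   0.13703843]
white walls 3030 (array([ 0.5209, -0.0071]), array([0.0092, 0.2987]), 4.49) all (array([5.415e-01, 3.000e-04]), array([0.1561, 0.3103]), 4.43) z 0.03139828544979877
green 132 [281. 249.] mean [0.4674 0.0022] [0.4674 0.0026] [0.007  0.0157] 3.3 zmed 0.0323
green 135 [341.5 248.7] mean [0.52   0.0068] [0.52   0.0069] [0.0061 0.0157] 5.83 zmed 0.0326
yellow 306 [311.6 399.5] mean [ 0.5058 -0.1424] [ 0.5051 -0.1413] [0.0151 0.0307] -85.54 zmed 0.0448
red 1632 [310.7 147.8] mean [0.4866 0.0926] [0.4866 0.0923] [0.0211 0.0274] -85.29 zmed 0.1012
blue 34 [302.5 320. ] mean [ 0.4906 -0.0435] [ 0.4906 -0.0435] [0.0009 0.0266] -87.41 zmed 0.0734
```

```bash
python3 -m handwheel '{"plan":[[[-0.003,0.035,0],0],[[-0.006,0.065,0],0],[[-0.006,0.065,-0.02],0],[[-0.006,0.065,-0.05],0],[[-0.006,0.065,-0.08],0],[[-0.006,0.065,-0.105],0],[[-0.006,0.065,-0.105],0],[[-0.006,0.065,-0.105],0]]}'
python3 -m handwheel '{"plan":[[[0,0,0],0],[[0,0,0],0],[[0,0,0],0],[[0,0,0],0],[[0,0,0],0],[[0,0,0],0]]}' 0.015 50
```

```text
time_s: 21.15
ee_pos: [0.4845, 0.0919, 0.0298]
ee_rot: [[-0.08, 0.997, -0.006], [0.997, 0.08, -0.001], [-0.0, -0.006, -1.0]]
ft_force: [0.0, 0.5, 0.4]
grip_width: 0.677
gripper_force: 0.0
time_s: 21.65
ee_pos: [0.4866, 0.0925, 0.0343]
ee_rot: [[-0.081, 0.997, 0.001], [0.997, 0.081, -0.0], [-0.0, 0.0, -1.0]]
ft_force: [-7.4, -0.7, 6.6]
grip_width: 0.321
gripper_force: 50.4
```

```bash
python3 -m handwheel '{"plan":[[[0.0004,-0.005,0],0],[[0.0008,-0.01,0],0],[[0.0012,-0.015,0],0],[[0.0016,-0.02,0],0],[[0.002,-0.025,0],0],[[0.0024,-0.03,0],0],[[0.0028,-0.035,0],0],[[0.003,-0.037,0],0]]}'
python3 -m handwheel '{"plan":[[[0.0001,-0.001,0],0],[[0.0002,-0.002,0],0],[[0.0002,-0.003,0],0],[[0.0003,-0.004,0],0],[[0.0004,-0.005,0],0],[[0.0004,-0.005,0],0]]}'
```

```text
time_s: 22.32
ee_pos: [0.4895, 0.0552, 0.0343]
ee_rot: [[-0.081, 0.997, 0.0], [0.997, 0.081, 0.0], [0.0, 0.0, -1.0]]
ft_force: [-7.2, 1.0, 7.5]
grip_width: 0.324
gripper_force: 50.5
time_s: 22.82
ee_pos: [0.4899, 0.0505, 0.0343]
ee_rot: [[-0.081, 0.997, 0.0], [0.997, 0.081, -0.0], [-0.0, 0.0, -1.0]]
ft_force: [-8.3, -0.8, 8.1]
grip_width: 0.318
gripper_force: 50.4
```

```bash
python3 -m handwheel '{"plan":[[[0.0001,-0.001,0],0],[[0.0002,-0.002,0],0],[[0.0002,-0.003,0],0],[[0.0003,-0.004,0],0],[[0.0004,-0.005,0],0],[[0.0004,-0.005,0],0],[[0.0004,-0.005,0],0]]}'
python3 -m handwheel '{"plan":[[[0.0001,-0.001,0],0],[[0.0002,-0.002,0],0],[[0.0002,-0.003,0],0],[[0.0002,-0.003,0],0],[[0.0002,-0.003,0],0]]}'
```

```text
time_s: 23.4
ee_pos: [0.4903, 0.0457, 0.0343]
ee_rot: [[-0.081, 0.997, 0.0], [0.997, 0.081, 0.0], [0.0, 0.0, -1.0]]
ft_force: [-7.9, 0.5, 7.0]
grip_width: 0.319
gripper_force: 50.4
time_s: 23.82
ee_pos: [0.4906, 0.0428, 0.0343]
ee_rot: [[-0.081, 0.997, 0.001], [0.997, 0.081, 0.0], [0.0, 0.001, -1.0]]
ft_force: [-7.4, 0.6, 7.1]
grip_width: 0.32
gripper_force: 50.4
```

```bash
python3 -m handwheel '{"plan":[[[0.0001,-0.001,0],0],[[0.0002,-0.002,0],0],[[0.0002,-0.003,0],0],[[0.0003,-0.004,0],0],[[0.0003,-0.004,0],0],[[0.0003,-0.004,0],0]]}'
python3 -c "
from h import *
c=get_calibration('wrist');p,d=read_camera('wrist');np.savez('wrist6.npz',p=p,d=d,**c);cv2.imwrite('pics/w7.png',p[:,:,::-1])
p,d=read_camera('scene');cv2.imwrite('pics/s7.png',cv2.resize(p[200:330,220:380],(800,600),interpolation=2)[:,:,::-1])
print(robot.get_obs()['ft_force'])"
```

```text
time_s: 24.32
ee_pos: [0.4909, 0.0393, 0.0343]
ee_rot: [[-0.081, 0.997, 0.001], [0.997, 0.081, 0.001], [0.001, 0.001, -1.0]]
ft_force: [-7.4, 2.5, 6.8]
grip_width: 0.323
gripper_force: 50.4
[-6.6691819   3.44889922  6.50983723]
```

View pics/s7.png

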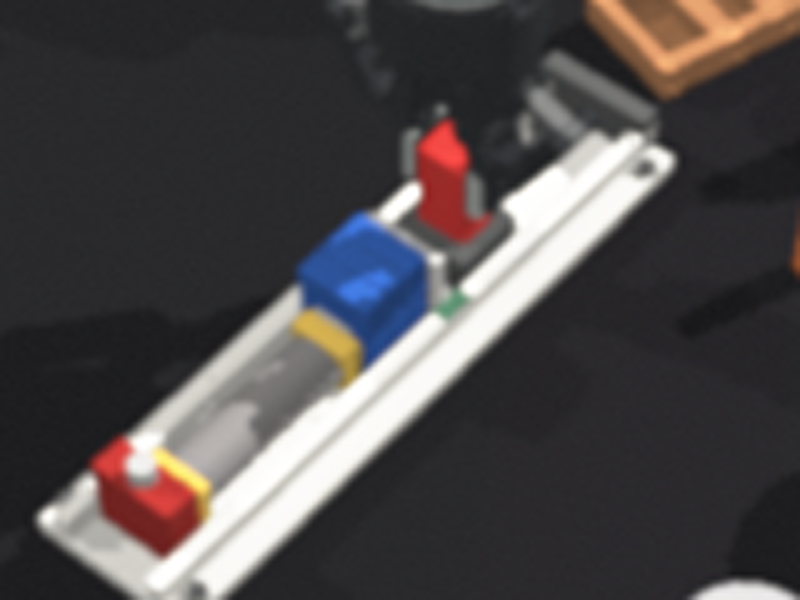

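The crop shows tube, three spacers and pad packed in line, with the pad face beside the green strip at (452,303). The spring has begun to load, so I'll push on gradually.

```bash
python3 -m handwheel '{"plan":[[[0.0001,-0.001,0],0],[[0.0002,-0.002,0],0],[[0.0002,-0.002,0],0],[[0.0002,-0.002,0],0]]}'
python3 -m handwheel '{"plan":[[[0.0001,-0.001,0],0],[[0.0002,-0.002,0],0],[[0.0002,-0.002,0],0],[[0.0002,-0.002,0],0],[[0.0002,-0.002,0],0]]}'
python3 -c "
from h import *
import time
for i in range(4): read_camera('scene');print(robot.get_obs()['ft_force'].round(2))"
```

```text
time_s: 24.75
ee_pos: [0.491, 0.0377, 0.0343]
ee_rot: [[-0.081, 0.997, 0.0], [0.997, 0.081, 0.002], [0.002, 0.001, -1.0]]
ft_force: [-8.8, 5.4, 6.4]
grip_width: 0.322
gripper_force: 50.5
time_s: 25.17
ee_pos: [0.4911, 0.036, 0.0343]
ee_rot: [[-0.082, 0.997, 0.0], [0.997, 0.082, 0.002], [0.002, 0.0, -1.0]]
ft_force: [-9.5, 6.5, 7.1]
grip_width: 0.324
gripper_force: 50.5
[-8.8   7.01  7.94]
[-8.28  5.28  8.14]
[-8.5   6.44  7.55]
[-8.    6.09  8.42]
```

```bash
python3 -m handwheel '{"plan":[[[0.0001,-0.001,0],0],[[0.0001,-0.001,0],0],[[0.0001,-0.001,0],0],[[0.0001,-0.001,0],0],[[0.0001,-0.001,0],0],[[0.0001,-0.001,0],0]]}'
python3 - <<'E'
from m import *
ax=np.array([-.0802,.9968])
for n in("scene","side"):
    c=get_calibration(n);p,d=read_camera(n);X=cloud(d,c);H=hsv(p);z=X[...,2];near=(abs(X[...,0]-.495)<.06)&(abs(X[...,1])<.13)
    b=near&(H[...,0]>98)&(H[...,0]<130)&(H[...,1]>130)&(z>.069)&(z<.08)
    g=near&masks(p)["green"]&(z>.02)&(z<.045)
    P=ray(np.argwhere(b)[:,::-1],c,.072)[:,:2]@ax;G=ray(np.argwhere(g)[:,::-1],c,.03)[:,:2]@ax
    Hm=near&masks(p)["red"]&(z>.094)
    R=ray(np.argwhere(Hm)[:,::-1],c,.1)[:,:2]@ax
    print(n,len(P),len(G),"stack",np.percentile(P,[1,99]).round(4),"green",np.percentile(G,[1,99]).round(4),"handle",np.percentile(R,[1,50,99]).round(4) if len(R) else 0)
f0=np.load("scene.npz");p=f0["p"];c=get_calibration("scene");X=cloud(f0["d"],c);near=(abs(X[...,0]-.495)<.06)&(abs(X[...,1])<.13);G=ray(np.argwhere(near&masks(p)["green"]&(X[...,2]>.02)&(X[...,2]<.045))[:,::-1],c,.03)[:,:2]@ax
print("scene green at start",len(G),np.percentile(G,[1,99]))
for i in range(4): read_camera('scene');print(robot.get_obs()['ft_force'].round(2))
E
```

```text
time_s: 25.87
ee_pos: [0.4911, 0.0352, 0.0343]
ee_rot: [[-0.082, 0.997, 0.0], [0.997, 0.082, 0.003], [0.003, 0.0, -1.0]]
ft_force: [-8.9, 7.1, 7.6]
grip_width: 0.324
gripper_force: 50.6
scene 295 1 stack [-0.083  -0.0428] green [-0.0287 -0.0287] handle [-0.0182 -0.0085  0.0026]
side 176 10 stack [-0.085 -0.042] green [-0.0416 -0.0259] handle [-0.0212 -0.0112  0.0038]
scene green at start 5 [-0.03765304 -0.02989522]
[-9.41  7.25  8.31]
[-9.15  7.44  7.92]
[-8.5   6.49  8.65]
[-8.81  6.99  7.87]
```

Two checks agree on a spring compression of about 7 mm. The measured push is 7–7.5 N, and the pad face works out at about cradle y = +18 mm, inside the green. I'm handing in while holding.

```bash
python3 -c "
from station import robot
print(robot.hand_in(), robot.get_obs()['ft_force'])"
```

```text
the job is handed in; nothing more can be done
the job is handed in; nothing more can be done
```

I handed the job in with three spacers packed against the tube, the pad face at about cradle y = +18 mm (inside the green strips) and the pusher held with about 7 N; hand-in returned no verdict.

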